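Wedge a tilting drill stage just off its rests and hold it there

ROBOT

A 7-joint arm with a two-finger parallel gripper is mounted at the origin on the work surface; the furniture and walls round the work are solid. World frame = base frame: x ahead of the robot, y to its left, z up, the work surface at z = 0. Lengths are in m, angles in rad, forces in N, time in s.
With the tool pointing down it reaches from about 0.4 to 0.9 m from the base axis. Payload 5.6 kg.
Tool frame: the origin (TCP) lies midway between the tips of the shut fingers; the grasp point (between the pads) lies 19 mm behind it; z points along the fingers, y is the line along which they close (so a half turn about z gives the same grasp; the last joint's range is limited). The gripper opens to 92 mm and grips with 3 to 60 N. Pads are 20 mm wide; open, the fingers measure 128 mm over their backs; the gripper's body (75 mm by 189 mm) begins 69 mm behind the grasp point.
Start: joints at [-1.366, 0.468, -0.012, 1.603, 0.006, 1.071, -0.056], TCP at [0.159, 0.63, 0.215] pointing down, gripper open.
Joint ranges: [-2.53, 2.53], [-0.31, 2.02], [-1.57, 1.55], [0.28, 2.44], [-1.29, 4.43], [0.15, 1.84], [-2.92, 2.92]. Speed limits (rad/s): [2.57, 2.57, 3.14, 3.14, 3.14, 3.14, 3.14].

INTERFACE

Orientations are given as a 3x3 rotation matrix whose columns are the frame's x, y, z axes.
In Python, from station import env, effector, solver, viewer, workorder, search_frame, tip_of gives the robot as it stands. Calls block until the motion is done:
- env.reach(position, orientation): joint-space move of the TCP to a pose.
- env.movel(position, frame=None, rate=0.15): straight line of the TCP; frame=None keeps the orientation; rate is the mean speed in m/s.
- env.goto_joints(angles): joint-space move.
- effector.release() and effector.grasp(squeeze=None): open the fingers fully, or close them until they stop; squeeze is the grip in N (None keeps the last).
- env.pause(seconds).
- solver.inverse_kinematics(position, orientation): joint angles nearest the present ones, or None.
- env.sense(): the state.
- viewer.read_camera(name): name is "scene" or "top" or "wrist"; returns (picture, depth): 384x512x3 uint8, red, green, blue; 384x512 float32, m along the optical axis (not along the pixel's ray), 0 where there is no reading.
- viewer.camera_info(name): a dict with "intrinsics" (3x3 intrinsics, pixels), "eye" and "rotation" of the camera in the world; the wrist camera has in their place "T_tool_cam" (4x4, takes a point from camera to tool coordinates, whose origin is the TCP and whose axes are the flange's). Camera axes: x right, y up, looking along -z (the intrinsics and any distortion apply to the point x, -y, -z); pixel columns grow to the right and rows downward; lengths in m; the calibration is good to about 2 mm. A picture is of the moment at which its call begins: read the wrist's pose just before it. camera_info takes no time and is no camera call.
A pose or a line that the arm cannot do raises env.PlanningError and nothing moves.
- workorder.finish_job(): hands the job in; it is judged then, once.
Trained networks look in the newest picture that a camera, given by its name, has taken for a name from the list of things; names that differ only in an ending like _2 or _b are one class to them, and where a whole thing is asked for, a point or a joint stands for the part that bears it (a point fixed in the world has none). Each returns a list of dicts, best first, with "score" (0 to 1); they miss things now and then, are a little off and sometimes report something else, mostly with a low value. They report only what shows in the picture. A call takes as long as a camera call. They do not tell look-alikes from the thing itself.
- search_frame(camera, name): "at" ([x, y, z] in m, in world coordinates, good to about 4 mm: the middle of the surface that is visible of it).
- tip_of(camera, name): "at" ([x, y, z] in m, in world coordinates, good to about 4 mm: a listed point, or the origin of a listed thing).
The state is a dict: "t": time; "joint_positions": joint angles; "joint_velocities": joint speeds; "tau": joint torques, N m; "ee_pos": TCP position; "tcp_rot": TCP orientation; "wrist_force": force on the tool from outside, world axes, zero at the start; "moment": the same for the moment, N m; "gripper_width": finger opening in m; "grasp_force": force on a finger pad.
Only numpy, scipy, OpenCV 4.12 (cv2) and the standard library are available. Lean on these libraries where they do the work, as an engineer would, in place of code of your own. Each camera call takes 0.05 s, during which the arm holds its last target. There are 200 camera calls.

TASK

The V-block on the small tilting stage has to come level for measuring: pick up the loose steel leveling wedge by its orange butt, slide it thin end first into the stage's guide channel from the open front, and push it in under the stage plate until the plate just lifts off its two brass rest buttons, about two to three millimetres and never much more. Finish while still holding the wedge there by the butt, lying flat on the stage's base with the plate's weight on it. Raise the plate with the wedge only, keep the hand off the plate, and leave the bottle, key holder and pen where they are.

Things in the scene. Friction and masses are not known exactly. Their poses are not given: they have to be found in the camera images.
- stage: Tilting stage, fixed to the desk: dark steel base 162 x 110 x 10 mm, from x = -72 mm (open front edge) to +90 mm. Origin on its underside; +x is the way the wedge goes in, towards the rear hinge; +y left of that; z up. Over it an aluminium plate, front edge at x = -64 mm, 104 mm wide, top 34 to 37 mm above the desk; V-block and clamp on its rear half, up to 84 mm.
- stage_mouth (a point): Middle of the channel floor (top of the base, 10 mm above the desk) straight below the lifting bar, at x = -48 mm, y = 0 of the stage; same axes. The channel runs along x at y = 0 between two steel rails 6 mm high and 36 mm apart, from x = -62 to +38 mm of the stage, its ends splayed outward in front to x = -72 mm.
- stage_bar (a point): Middle of the underside of the lifting bar, a round steel bar of 8 mm diameter along y under the plate's front, 120 mm ahead of the hinge. While the plate rests it is 10 mm above the channel floor. The wedge's ramp meets the bar here; it rises with the plate.
- stage_plate (a joint): Angle of the plate about its rear hinge, rad: 0 at rest (1.2 degrees nose-down) on two brass buttons near its front corners, growing as the front rises; the bar rises 0.12 m per rad. Level at 0.021 (bar 2.5 mm up). Its weight presses 4 to 8 N on the wedge at the bar. Pushing then takes 5 to 20 N, and the wedge does not slip back.
- wedge_butt (a point): Centre of the wedge's orange butt: a block 28 mm long, 30 mm wide (y, grip across it) and 30 mm high, centre 15 mm above the flat underside. Steel wedge 124 mm long, 30 mm wide, 0.26 kg, lying flat on the desk at first; +x points from the butt to the thin end, z up.
- wedge_tip (a point): Middle of the wedge's thin end, on its underside, 110 mm ahead of the butt's centre and 15 mm lower. The ramp rises evenly, 1 in 6, from 3 mm at this end to 19 mm, 96 mm back. So it meets the resting bar when this end is 42 mm past the bar, and the bar is 2.5 mm up at 57 mm past.
- divider_top (a point): A point on the top edge, 0.34 m above the desk, of the fixed grey divider, 28 mm thick, that stands between the robot and the work. It runs straight through this point along the direction (0.5, 0.87, 0), farther than the arm reaches: reach over it. On the far side, right of the wedge, a black stone slab with cameras rises to 0.1 m and more.
- oil_bottle: Small clear oil bottle with a red cap and white nozzle, 34 mm across, 96 mm tall; a bystander; origin at the centre of its underside.
- hex_key_set: Orange hex key holder, 33 x 97 x 21 mm, lying flat; a bystander; origin at the centre of its underside.
- marker_pen: Black and white marker pen, 17 x 135 mm, lying flat; a bystander; origin at the centre of its underside.
Not all that is in view belongs to the job. What is shaped like the part that bears wedge_butt but green is not meant.

How it is judged:
On the way:
1. the held wedge lies in the channel with its thin end under the bar while the plate still rests on its buttons (y of wedge_tip in the frame of stage between -0.006 and 0.006 m and z of wedge_tip in the frame of stage between 0.007 and 0.017 m and x of wedge_tip in the frame of stage above -0.04 m and value of joint stage_plate below 0.004 rad and contact force between the fingers and wedge above 1 N), for 0.1 s.
At the end, for the whole second after the job is handed in: lifting bar 0.9 to 4.5 mm above rest, on the wedge (over 1 N wedge to plate and wedge to base); wedge straight in the channel (thin end within 6 mm of its middle, butt 12 mm), flat on the base (tilt under 0.05 rad), still, gripped (over 2 N); arm off the plate (value of joint stage_plate between 0.0075 and 0.0375 rad and y of wedge_tip in the frame of stage between -0.006 and 0.006 m and z of wedge_tip in the frame of stage between 0.007 and 0.0135 m and y of wedge_butt in the frame of stage between -0.012 and 0.012 m and angle between wedge_butt's own z axis and vertical below 0.05 rad and contact force between the fingers and wedge above 2 N and contact force between wedge and stage_plate above 1 N and contact force between wedge and stage above 1 N and contact force between each of the arm, the fingers and stage_plate below 0.5 N and linear speed of wedge below 0.01 m/s); the arm keeps its last pose, push and grip.
It fails at once if the plate is jacked up more than 7 mm at the bar (value of joint stage_plate above 0.058 rad).
It fails at once if the arm or fingers press on the stage plate (contact force between any of the arm, the fingers and stage_plate above 3 N).
It fails at once if the bottle, key holder or pen is shifted by more than 20 mm or tipped over (distance of any of oil_bottle, hex_key_set, marker_pen from where it was at the start of the episode above 0.02 m or angle between oil_bottle's own z axis and vertical above 0.4 rad).
It also fails if it takes over 45 s, if anything falls off the work surface, if the arm or the gripper's body presses on something with over 40 N, if the wrist force passes 120 N, or if a joint passes its speed limit or range.

## Working session

There is one attempt and no reset: what is moved stays moved. The work goes in short steps, each a Python script; the robot and the scene stay as the last script left them, time stands still between calls to the robot, and variables do not carry over. Pictures are saved under pics/ and viewed, at most 10 in all, crops included, and the job is handed in when it is done.

```bash
ls; mkdir -p pics; cat > h.py <<'E'
import numpy as np, cv2
from station import env, effector, solver, viewer, workorder, search_frame, tip_of
np.set_printoptions(precision=4,suppress=True)
def cloud(name, s=None):
    s=s or env.sense(); p,d=viewer.read_camera(name); ci=viewer.camera_info(name); K=np.array(ci["intrinsics"])
    v,u=np.mgrid[:d.shape[0],:d.shape[1]]
    P=np.stack([(u-K[0,2])/K[0,0]*d,-(v-K[1,2])/K[1,1]*d,-d],-1)
    if "eye" in ci: W=P@np.array(ci["rotation"]).T+np.array(ci["eye"])
    else:
        T=np.array(ci["T_tool_cam"]); W=(P@T[:3,:3].T+T[:3,3])@np.array(s["tcp_rot"]).T+np.array(s["ee_pos"])
    W[d==0]=np.nan
    return p,d,W
E
cat > a.py <<'E'
from h import *
print(env.sense())
for n in ["scene","top"]:
    p,d,W=cloud(n); cv2.imwrite(f"pics/{n}0.png",p[:,:,::-1]); np.savez(f"{n}0.npz",p=p,d=d,W=W)
    print(n,{k:np.array(v) for k,v in viewer.camera_info(n).items()})
    for t in ["stage_mouth","stage_bar","wedge_butt","wedge_tip","divider_top","stage","oil_bottle","hex_key_set","marker_pen"]:
        print(t,[(np.round(r["at"],3),round(r["score"],2)) for r in tip_of(n,t)[:3]])
E
python3 a.py
```

```text
pics
{'t': 0.0, 'joint_positions': array([-1.366 ,  0.4684, -0.0116,  1.6036,  0.006 ,  1.0714, -0.0563]), 'joint_velocities': array([-0.    , -0.0007, -0.    ,  0.0003, -0.0002, -0.0001,  0.0018]), 'tau': array([  0.0005, -52.057 ,  -0.0127, -24.3739,  -0.0569,   0.0171,
         0.0001]), 'ee_pos': array([0.1594, 0.6296, 0.2136]), 'tcp_rot': array([[-0.9694,  0.2453, -0.0003],
       [ 0.2453,  0.9694, -0.0017],
       [-0.0001, -0.0017, -1.    ]]), 'wrist_force': array([ 0.0511,  0.8469, -0.945 ]), 'moment': array([-0.0123,  0.0059, -0.0252]), 'grasp_force': 0.0, 'gripper_width': 0.09158002275639958}
scene {'intrinsics': array([[371.6953,   0.    , 256.3381],
       [  0.    , 371.6953, 188.3728],
       [  0.    ,   0.    ,   1.    ]]), 'eye': array([ 0.0235, -0.6379,  0.8373]), 'rotation': array([[ 0.6429,  0.4996, -0.5806],
       [-0.7659,  0.4132, -0.4925],
       [-0.0061,  0.7613,  0.6483]])}
stage_mouth [(array([0.715, 0.009, 0.013]), 0.73)]
stage_bar [(array([0.719, 0.014, 0.022]), 0.67)]
wedge_butt [(array([ 0.586, -0.184,  0.016]), 0.94), (array([ 0.486, -0.256,  0.022]
[... 667 characters left out ...]
y([ 0.3948, -0.1319,  1.4852]), 'rotation': array([[-0.014 ,  0.9845, -0.1751],
       [-0.9999, -0.0148, -0.003 ],
       [-0.0055,  0.175 ,  0.9846]])}
stage_mouth [(array([0.713, 0.013, 0.004]), 0.79), (array([ 0.774, -0.202, -0.001]), 0.3)]
stage_bar [(array([0.72 , 0.017, 0.021]), 0.74)]
wedge_butt [(array([ 0.488, -0.258,  0.011]), 0.68), (array([ 0.587, -0.187,  0.016]), 0.53)]
wedge_tip [(array([ 0.636, -0.086, -0.002]), 0.79), (array([ 0.382, -0.271, -0.002]), 0.63)]
divider_top [(array([0.472, 0.019, 0.335]), 0.91)]
stage [(array([ 0.734,  0.052, -0.001]), 0.73)]
oil_bottle [(array([ 0.775, -0.202,  0.001]), 0.53)]
hex_key_set []
marker_pen [(array([ 0.507, -0.432,  0.002]), 0.66)]
```

View pics/scene0.png

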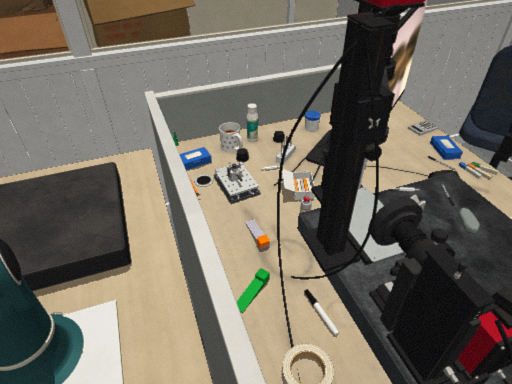

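View pics/top0.png

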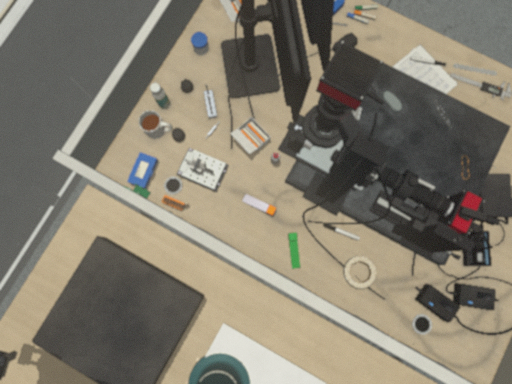

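The pictures show the orange-butted wedge at scene (262,241) and top (268,209), the green look-alike at scene (258,285), and the stage at scene (238,182). These agree with the networks' points. Next I check obstacle heights and the transit.

```bash
cat > b.py <<'E'
from h import *
H=np.full((26,30),-1.)
for n in ["scene0","top0"]:
    W=np.load(n+".npz")["W"].reshape(-1,3); W=W[np.isfinite(W).all(1)]
    i=((W[:,0]-0.3)/0.03).astype(int); j=((W[:,1]+0.6)/0.04).astype(int)
    m=(W[:,0]>.3)&(W[:,1]>-.6)&(i<26)&(j<30)
    np.maximum.at(H,(i[m],j[m]),W[m,2])
print("rows x .3+.03i ; cols y -.6+.04j (cm)")
print("      "+" ".join("%3d"%(-60+4*j) for j in range(30)))
for i in range(26): print("%.2f  "%(.3+.03*i)+" ".join("%3d"%round(100*h) if h>-1 else "  ." for h in H[i]))
a=np.radians(63)
for a in np.radians([60,63,66]):
  for s in (1,-1):
    # tool z down; tool y across wedge
    y=s*np.array([-np.sin(a),np.cos(a),0]); z=np.array([0,0,-1.]); R=np.stack([np.cross(y,z),y,z],1)
    for p in [(.587,-.185,.45),(.587,-.185,.25),(.587,-.185,.0),(.67,-.07,.01),(.685,-.042,.01)]:
        q=solver.inverse_kinematics(np.array(p),R); print(np.degrees(a),s,p,None if q is None else np.array(q))
E
python3 b.py
```

```text
rows x .3+.03i ; cols y -.6+.04j (cm)
      -60 -56 -52 -48 -44 -40 -36 -32 -28 -24 -20 -16 -12  -8  -4   0   4   8  12  16  20  24  28  32  36  40  44  48  52  56
0.30    1   3   3   3   1   1   1  36  36  36  35   1   1   1   1   1   9   9   9   9   9   9   9   9   9   9   9   9   8   1
0.33    1   3   3   3   3   1   1   1  36  36  35  34   1   1   1   1   1   8   9   9   9   9   9   9   9   9   9   9   1   1
0.36    1   3   3   3   3   1   1   1   1  35  35  34  33   1   1   1   1   1   5   9   9   9   9   9   9   9   9   8   1   1
0.39    1   3   4   3   2   2   1   2   2   1  28  34  33  33   1   1   1   1   1   1   9   9   9   9   9   9   9   1   1   1
0.42    1   1   2   2   2   5   1   1   2   1   1   1  33  32  32  31   1   1   1   1   1   8   9   9   9   9   8   1   1   1
0.45   40   1   2   1   1   5   8   1   3   1   1   1   1  31  32  31  30   1   1   1   1   1   7   8   9   9   1   1   1   1
0.48   39  28   2   2   2   1  10  16   4   1   1   1   1   1  25  31  30  30   1   1   1   1   1   1   9   8   1   1   1   1
0.51   33  28  42  44  16  10   5  46  43   1   1   1 
[... 4376 characters left out ...]
3818]
66.0 1 (0.587, -0.185, 0.0) [ 0.8736  0.9278 -0.8992  1.7656  0.9052  0.9215  2.2939]
66.0 1 (0.67, -0.07, 0.01) [ 0.0509  0.7464  0.005   1.6533 -0.005   0.7418  2.781 ]
66.0 1 (0.685, -0.042, 0.01) [ 0.0275  0.7638 -0.0219  1.6169  0.0219  0.7612  2.7186]
66.0 -1 (0.587, -0.185, 0.45) [-0.4806  0.3826  1.0525  1.3974 -0.3303  1.5487  0.1277]
66.0 -1 (0.587, -0.185, 0.25) [-0.4541  0.5182  0.993   1.7012 -0.4654  1.1797  0.2431]
66.0 -1 (0.587, -0.185, 0.0) [-0.2622  0.8109  0.7161  1.8445 -0.7456  0.7775  0.4409]
66.0 -1 (0.67, -0.07, 0.01) [-0.356   0.8267  0.6038  1.684  -0.6047  0.8254  0.1004]
66.0 -1 (0.685, -0.042, 0.01) [-0.405   0.8502  0.626   1.65   -0.6256  0.851   0.0657]
```

```bash
cat > c.py <<'E'
from h import *
from scipy.optimize import least_squares
from scipy.spatial.transform import Rotation as Ro
s=env.sense(); R0=np.array(s["tcp_rot"]); p0=np.array(s["ee_pos"])
D=[]
rng=np.random.default_rng(0)
for k in range(60):
    p=p0+rng.uniform(-1,1,3)*[.25,.2,.2]; R=Ro.from_rotvec(rng.uniform(-.4,.4,3)).as_matrix()@R0
    q=solver.inverse_kinematics(p,R)
    if q is not None: D.append((np.array(q),p,R))
print(len(D))
def rot(ax,a):
    v=np.zeros(3); v[ax]=a; return Ro.from_rotvec(v).as_matrix()
AX=[2,1,2,1,2,1,2]
def fk(q,par,full=False):
    sg=par[0:7]; off=par[7:].reshape(8,3); T=np.eye(3);p=np.zeros(3);pts=[]
    for i in range(7):
        p=p+T@off[i]; T=T@rot(AX[i],SG[i]*q[i]); pts.append(p)
    p=p+T@off[7]
    return (p,T,pts)
import itertools
best=None
# signs by orientation: R = F * const
for sgs in itertools.product([1,-1],repeat=7):
    SG=sgs
    C=[fk(q,np.zeros(31))[1].T@R for q,p,R in D[:8]]
    e=np.std(np.array(C),0).max()
    if best is None or e<best[0]: best=(e,sgs,np.mean(C,0))
print(best)
SG=best[1]
# positions are linear in offsets
A=[];b=[]
for q,p,R in D:
    T=np.eye(3);row=[T]
    for i in range(7):
        T=T@rot(AX[i],SG[i]*q[i]); row.append(T)
    A.append(np.hstack(row)); b.append(p)
A=np.vstack(A);b=np.hstack(b)
x,res,rk,_=np.linalg.lstsq(A,b,rcond=1e-6); print(rk,np.abs(A@x-b).max()); print(x.reshape(8,3))
np.savez("fk.npz",SG=SG,x=x)
E
python3 c.py
```

```text
57
(np.float64(6.553612825999032e-12), (-1, 1, -1, 1, -1, 1, -1), array([[ 0., -1.,  0.],
       [ 1.,  0.,  0.],
       [-0.,  0.,  1.]]))
17 7.431444348782179e-11
[[ 0.      0.      0.153 ]
 [-0.     -0.0144  0.153 ]
 [-0.     -0.0144  0.2603]
 [ 0.     -0.0021  0.2603]
 [ 0.     -0.0021  0.2362]
 [ 0.     -0.0002  0.2362]
 [-0.     -0.0002  0.1649]
 [ 0.      0.      0.1649]]
```

```bash
cat >> h.py <<'E'
from scipy.optimize import least_squares
from scipy.spatial.transform import Rotation as Ro
_f=np.load("fk.npz"); _off=_f["x"].reshape(8,3); _AX=[2,1,2,1,2,1,2]; _C=np.array([[0,-1,0],[1,0,0],[0,0,1.]])
def fk(q):
    T=np.eye(3);p=np.zeros(3)
    for i in range(7):
        p=p+T@_off[i]; v=np.zeros(3); v[_AX[i]]=_f["SG"][i]*q[i]; T=T@Ro.from_rotvec(v).as_matrix()
    return p+T@_off[7],T@_C
LIM=np.array([[-2.53,2.53],[-.31,2.02],[-1.57,1.55],[.28,2.44],[-1.29,4.43],[.15,1.84],[-2.92,2.92]])
def ik0(p,R,q3=0.):
    "elbow-up IK with joint 3 fixed"
    h=-np.arctan2(p[1],p[0]); q7=0
    def f(x):
        q=np.insert(x,2,q3); P,T=fk(q); return np.r_[(P-p)*3,(T-R).ravel()]
    best=None
    for q7 in (-2,-1,0,1,2):
        r=least_squares(f,np.clip([h,.7,1.6,0,.85,q7],np.delete(LIM[:,0],2)+.01,np.delete(LIM[:,1],2)-.01),bounds=(np.delete(LIM[:,0],2),np.delete(LIM[:,1],2)),xtol=1e-12,ftol=1e-12)
        if r.cost<1e-12: return np.insert(r.x,2,q3)
    return None
def Rw(a,s=-1,pitch=0.):
    "tool down, tool y across heading a; pitch leans the hand back (away from heading)"
    y=s*np.array([-np.sin(a),np.cos(a),0]); u=np.array([np.cos(a),np.sin(a),0])
    z=np.array([0,0,-1.])*np.cos(pitch)+u*np.sin(pitch)
    return np.stack([np.cross(y,z),y,z],1)
E
cat > d.py <<'E'
from h import *
s=env.sense(); p=np.array(s["ee_pos"]); print(np.array(viewer.camera_info("wrist")["T_tool_cam"]))
R=Rw(np.radians(62),-1)
q1=ik0(np.array([p[0],p[1],.5]),np.array(s["tcp_rot"])); q2=ik0(np.array([.60,-.12,.45]),R); q3=ik0(np.array([.60,-.12,.38]),R)
print(q1,q2,q3)
env.goto_joints(q1); env.goto_joints(q2); env.goto_joints(q3)
p,d,W=cloud("wrist"); cv2.imwrite("pics/w1.png",p[:,:,::-1]); np.savez("w1.npz",p=p,d=d,W=W)
for t in ["stage_mouth","stage_bar","wedge_butt","wedge_tip","stage"]:
    print(t,[(np.round(r["at"],4),round(r["score"],2)) for r in tip_of("wrist",t)[:3]])
s=env.sense(); print(s["t"],s["ee_pos"])
E
python3 d.py
```

```text
[[-0.0006  0.9646  0.2639  0.0744]
 [ 1.      0.0006  0.0001 -0.0005]
 [-0.0001  0.2639 -0.9646 -0.1699]
 [ 0.      0.      0.      1.    ]]
[-1.3745  0.3488  0.      1.1486  0.0001  1.644  -0.0515] [ 0.1427  0.2709  0.      1.3586  0.      1.5121 -0.346 ] [ 0.1427  0.2886  0.      1.485  -0.      1.3679 -0.346 ]
stage_mouth [(array([0.7148, 0.0086, 0.0084]), 0.72)]
stage_bar [(array([0.7183, 0.0109, 0.0206]), 0.61)]
wedge_butt [(array([ 0.5877, -0.1838,  0.013 ]), 0.94), (array([ 0.4927, -0.2568,  0.0154]), 0.73)]
wedge_tip [(array([ 0.6405, -0.0903, -0.0012]), 0.71), (array([ 0.3813, -0.2659,  0.0034]), 0.69)]
stage [(array([0.7312, 0.0568, 0.0016]), 0.8), (array([ 0.5869, -0.1831,  0.0163]), 0.34)]
5.8417 [ 0.6007 -0.12    0.3817]
```

View pics/w1.png

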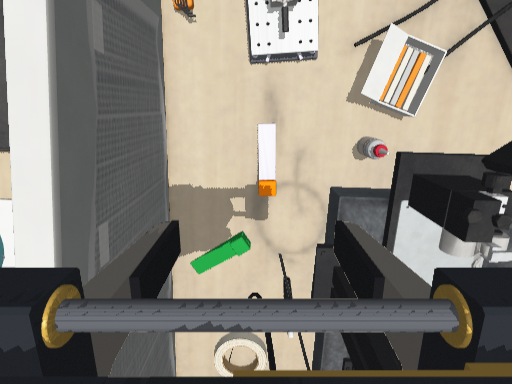

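The wrist view shows the wedge lying near (267,160) with its butt at (267,188). The stage front is straight ahead at (283,58), the green look-alike at (222,253), and the slab corner near (328,190). I measure these from depth.

```bash
cat > e.py <<'E'
from h import *
Z=np.load("w1.npz"); p,W=Z["p"].astype(int),Z["W"]
v,u=np.mgrid[:384,:512]
r,g,b=p[...,0],p[...,1],p[...,2]
box=lambda a,b_,c,d:(u>=a)&(u<b_)&(v>=c)&(v<d)
tbl=box(180,240,90,170); print("table z",np.nanmedian(W[tbl][:,2]))
og=box(250,285,175,200)&(r>200)&(b<80); P=W[og]; print("orange",og.sum(),np.percentile(P[:,2],[5,50,95])); P=P[P[:,2]>.024]
rc=cv2.minAreaRect(np.float32(P[:,:2]*1000)); print("butt top",P.mean(0),rc)
wd=box(250,285,115,200)&(W[...,2]>.0025)&((r>150)); Q=W[wd]; rc=cv2.minAreaRect(np.float32(Q[:,:2]*1000)); print("wedge",wd.sum(),rc)
print(np.float32(cv2.boxPoints(rc)))
l=cv2.fitLine(np.float32(Q[:,:2]),cv2.DIST_L2,0,.01,.01).ravel(); print("wedge line",l,np.degrees(np.arctan2(-abs(l[1]) if 0 else l[1],l[0])))
# plate top: row edges
rows=[]
for rr in range(5,52,3):
    m=(W[rr,:,2]>.026)&(W[rr,:,2]<.045)&(np.arange(512)>235)&(np.arange(512)<330); c=np.where(m)[0]
    rows.append((W[rr,c[0]],W[rr,c[-1]],c[0],c[-1]))
L=np.array([x[0] for x in rows]);Rr=np.array([x[1] for x in rows]); 
for n,A in (("L",L),("R",Rr)):
    l=cv2.fitLine(np.float32(A[:,:2]),cv2.DIST_HUBER,0,.001,.001).ravel(); print(n,l,np.degrees(np.arctan2(l[1],l[0])))
print(np.c_[[x[2:] for x in rows]].T, np.linalg.norm((L-Rr)[:,:2],axis=1)); 
M=(L+Rr)/2;l=cv2.fitLine(np.float32(M[:,:2]),cv2.DIST_HUBER,0,.001,.001).ravel(); print("mid",l,np.degrees(np.arctan2(l[1],l[0])))
for c in range(255,315,8):
    col=[(k,*np.round(W[k,c],4)) for k in range(48,72) if W[k,c,2]>.03]; print(c,col[-1], end=" ")
print()
# slab
m=(W[...,2]>.05)&(W[...,2]<.13)&(u>300)&(u<420)&(v>150)&(v<215); S=W[m][:,:2]-[.587,-.185]
uu=np.array([np.cos(np.radians(62)),np.sin(np.radians(62))]); rt=np.array([uu[1],-uu[0]])
a,bb=S@uu,S@rt
for k in np.arange(-.12,.1,.02):
    mm=(a>=k)&(a<k+.02); print("u %.2f right min %s"%(k, bb[mm].min().round(4) if mm.any() else None))
E
python3 e.py
```

```text
table z -0.00036089566789812566
orange 139 [0.0285 0.0298 0.0314]
butt top [ 0.5911 -0.1817  0.0299] ((585.867431640625, -184.099609375), (27.610355377197266, 27.92154312133789), 63.43280029296875)
wedge 1255 ((603.416748046875, -138.92959594726562), (123.62639617919922, 39.87086486816406), 62.6223030090332)
[[ 557.2891 -184.652 ]
 [ 592.6943 -202.9868]
 [ 649.5444  -93.2072]
 [ 614.1392  -74.8724]]
wedge line [ 0.4555  0.8902  0.6084 -0.1404] 62.900402
L [0.407  0.9134 0.6789 0.0523] 65.983315
R [0.3905 0.9206 0.7714 0.0087] 67.01386
[[248 248 249 249 249 249 249 250 250 250 250 250 251 251 251 251]
 [317 317 317 317 317 317 317 317 317 318 318 318 318 318 318 317]] [0.1024 0.1027 0.1015 0.1019 0.1019 0.1022 0.1022 0.1015 0.1011 0.1035
 0.1039 0.1039 0.1025 0.1029 0.103  0.1024]
mid [0.3983 0.9173 0.7242 0.0282] 66.53078
255 (54, np.float64(0.6688), np.float64(0.0161), np.float64(0.033)) 263 (53, np.float64(0.6804), np.float64(0.0116), np.float64(0.0326)) 271 (53, np.float64(0.6913), np.float64(0.0058), np.float64(0.0324)) 279 (52, np.float64(0.7027), np.float64(0.0011), np.float64(0.034)) 287 (52, np.float64(0.7139), np.float64(-0.0045), np.float64(0.0324)) 295 (51, np.float64(0.725), np.float64(-0.0092), np.float64(0.0349)) 303 (51, np.float64(0.7368), np.float64(-0.0147), np.float64(0.03)) 311 (50, np.float64(0.7473), np.float64(-0.0195), np.float64(0.0347)) 
u -0.12 right min None
u -0.10 right min None
u -0.08 right min None
u -0.06 right min None
u -0.04 right min 0.1068
u -0.02 right min 0.1072
u 0.00 right min 0.1078
u 0.02 right min 0.1847
u 0.04 right min 0.1659
u 0.06 right min 0.1585
u 0.08 right min None
```

```bash
cat > f.py <<'E'
from h import *
R=Rw(np.radians(62.9)); b=np.array([.5868,-.1837,0])
env.goto_joints(ik0(b+[0,0,.15],R))
env.movel(b+[0,0,.004],R,rate=.1)
s=env.sense(); print(s["ee_pos"],s["wrist_force"])
print(effector.grasp(squeeze=40)); s=env.sense(); print(s["gripper_width"],s["grasp_force"],s["ee_pos"],s["joint_positions"])
env.movel(b+[0,0,.06],R,rate=.08)
s=env.sense(); print(s["t"],s["gripper_width"],s["grasp_force"],s["ee_pos"],s["wrist_force"],s["moment"])
p,d,W=cloud("wrist"); cv2.imwrite("pics/w2.png",p[:,:,::-1]); np.savez("w2.npz",p=p,d=d,W=W)
for t in ["stage_mouth","stage_bar","wedge_tip"]:
    print(t,[(np.round(r["at"],4),round(r["score"],2)) for r in tip_of("wrist",t)[:3]])
E
python3 f.py
```

```text
[ 0.5873 -0.1839  0.0047] [ 0.182  -0.1005 -0.1355]
False
0.02984026748276544 39.99766767024994 [ 0.5867 -0.1837  0.004 ] [ 0.2504  0.6822 -0.0019  1.8099  0.002   0.6498 -0.2257]
10.2083 0.02991389577610877 39.99674141407013 [ 0.5864 -0.1836  0.0597] [-0.2831  0.3389 -4.7495] [-0.184   0.1291 -0.0302]
stage_mouth []
stage_bar []
wedge_tip [(array([ 0.6364, -0.0865,  0.0562]), 0.89)]
```

View pics/w2.png

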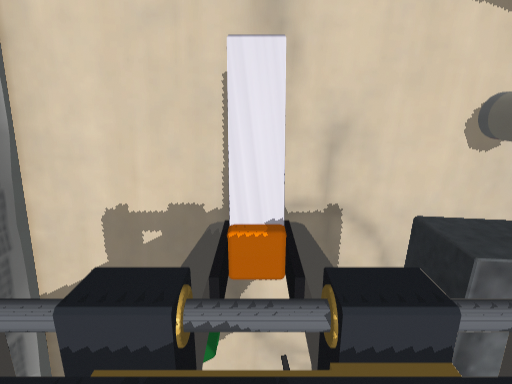

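```bash
cat > g.py <<'E'
from h import *
a=np.radians(66); u=np.array([np.cos(a),np.sin(a),0]); m=np.array([.7165,.0122,0])
env.movel(m-u*.17+[0,0,.05],Rw(a),rate=.1)
env.pause(.3)
s=env.sense(); print(s["t"],s["ee_pos"],s["joint_positions"])
p,d,W=cloud("wrist",s); cv2.imwrite("pics/w3.png",p[:,:,::-1]); np.savez("w3.npz",p=p,d=d,W=W,ee=s["ee_pos"],R=s["tcp_rot"])
for t in ["stage_mouth","stage_bar","wedge_tip","wedge_butt","stage"]:
    print(t,[(np.round(r["at"],4),round(r["score"],2)) for r in tip_of("wrist",t)[:3]])
E
python3 g.py
```

```text
11.5917 [ 0.6472 -0.1436  0.0502] [ 0.1766  0.6765 -0.0125  1.673   0.0111  0.792  -0.2605]
stage_mouth []
stage_bar []
wedge_tip [(array([ 0.6958, -0.0452,  0.0483]), 0.67)]
wedge_butt []
stage []
```

View pics/w3.png

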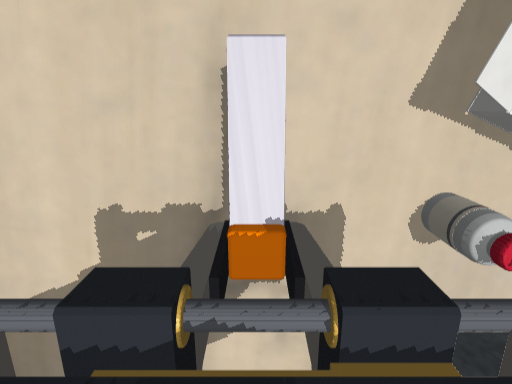

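```bash
cat > g2.py <<'E'
from h import *
a=np.radians(66); u=np.array([np.cos(a),np.sin(a),0]); m=np.array([.7165,.0122,0])
env.movel(m-u*.12+[0,0,.17],Rw(a),rate=.12)
env.pause(.3)
s=env.sense(); print(s["t"],s["ee_pos"],s["joint_positions"])
p,d,W=cloud("wrist",s); cv2.imwrite("pics/w4.png",p[:,:,::-1]); np.savez("w4.npz",p=p,d=d,W=W,ee=s["ee_pos"],R=s["tcp_rot"])
for t in ["stage_mouth","stage_bar","wedge_tip","stage"]:
    print(t,[(np.round(r["at"],4),round(r["score"],2)) for r in tip_of("wrist",t)[:3]])
E
python3 g2.py
```

```text
13.425 [ 0.6675 -0.0976  0.1696] [ 0.1057  0.5524 -0.0145  1.5753  0.009   1.0147 -0.3305]
stage_mouth []
stage_bar []
wedge_tip [(array([0.7128, 0.0018, 0.1678]), 0.81)]
stage [(array([0.7318, 0.0578, 0.0051]), 0.82)]
```

View pics/w4.png

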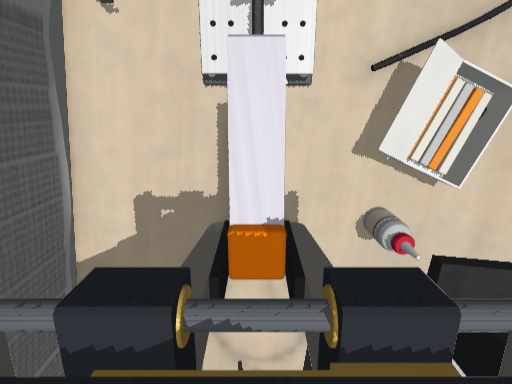

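The plate's front edge lies at rows 72–84, columns 202–313. The held wedge spans columns 228–286, nearly on the same axis. Computing the lateral and heading error in the tool frame now.

```bash
cat > i.py <<'E'
from h import *
Z=np.load("w4.npz"); p,W=Z["p"].astype(int),Z["W"]; T=(W-Z["ee"])@Z["R"]   # tool coords: x fwd, y right, z down
h=W[...,2]; g=p.sum(2)/3
for rr in range(4,72,6):
    c=np.arange(512); m=(h[rr]>.028)&(h[rr]<.045)&(c>185)&(c<330); k=np.where(m)[0]
    print(rr,k[0],k[-1],T[rr,k[0],:2],T[rr,k[-1],:2],"mid",(T[rr,k[0],1]+T[rr,k[-1],1])/2)
for c in (205,215,222,292,300,308):
    print(c,"plate front x",[round(T[k,c,0],4) for k in range(60,95) if h[k,c]>.028][-1:], "base", [(k,round(T[k,c,0],4),round(h[k,c],4)) for k in range(60,95) if .006<h[k,c]<.02][-1:])
# wedge
for rr in range(40,225,30):
    m=(T[rr,:,2]<.02)&(np.arange(512)>200)&(np.arange(512)<310); k=np.where(m)[0]; print("wedge",rr,k[0],k[-1],T[rr,k[0]],T[rr,k[-1]],"mid",(T[rr,k[0],1]+T[rr,k[-1],1])/2)
k=[r for r in range(20,60) if T[r,257,2]<.03][0]; print("tip row",k,T[k,257],T[k+1,257],T[k+2,257])
print(p[66:88,215].sum(1), np.round(h[66:88,215],3))
E
python3 i.py
```

```text
4 199 316 [ 0.1607 -0.0506] [0.1603 0.0521] mid 0.0007520958424742583
10 199 316 [ 0.1558 -0.0507] [0.1556 0.0523] mid 0.0008379498254263325
16 199 315 [ 0.1515 -0.0512] [0.1512 0.0519] mid 0.00036033412986170854
22 200 315 [ 0.1463 -0.0503] [0.1462 0.052 ] mid 0.0008271534960340686
28 200 315 [ 0.1415 -0.0506] [0.1413 0.0522] mid 0.0007924280594211915
34 200 314 [ 0.1365 -0.0507] [0.1366 0.0517] mid 0.0004899280325090932
40 200 314 [ 0.1317 -0.0511] [0.1316 0.0519] mid 0.0003985643305434161
46 201 314 [ 0.1267 -0.0504] [0.1268 0.0523] mid 0.0009481884950491397
52 201 314 [ 0.1218 -0.0507] [0.1217 0.0525] mid 0.0008676760638655391
58 201 313 [ 0.1168 -0.0511] [0.1164 0.0516] mid 0.0002476298529970576
64 202 313 [ 0.1116 -0.0503] [0.1115 0.0521] mid 0.0008969396809859614
70 202 313 [ 0.1064 -0.0506] [0.1065 0.0525] mid 0.0009546807538125604
205 plate front x [np.float64(0.104)] base [(83, np.float64(0.0968), np.float64(0.0086))]
215 plate front x [np.float64(0.104)] base [(84, np.float64(0.096), np.float64(0.0061))]
222 plate front x [np.float64(0.1038)] base [(82, np.float64(0.0977),
[... 599 characters left out ...]
284 [ 0.0621 -0.0148 -0.0083] [ 0.0619  0.0143 -0.0057] mid -0.00021930846112171339
wedge 160 228 284 [ 0.0465 -0.0151 -0.0086] [ 0.0465  0.0144 -0.0085] mid -0.00034005452239531907
wedge 190 229 284 [ 0.031  -0.0147 -0.0116] [ 0.0309  0.0145 -0.0114] mid -7.777018427210496e-05
wedge 220 225 288 [ 0.0102 -0.0184 -0.0015] [ 0.0098  0.0183 -0.0005] mid -4.543575544845718e-05
tip row 34 [0.1091 0.0002 0.0014] [0.1084 0.0002 0.0004] [0.1083 0.0002 0.002 ]
[683 683 684 682 682 682 632 426 258 218 174 172 173 172 246 290 276 230
 183 295 494 568] [ 0.036  0.033  0.034  0.034  0.034  0.035  0.033  0.032  0.009  0.01
  0.009  0.009  0.01   0.01   0.009  0.011  0.01   0.008  0.006  0.
 -0.001 -0.001]
```

```bash
cat >> h.py <<'E'
A=np.radians(66); U=np.array([np.cos(A),np.sin(A),0]); RT=np.array([np.sin(A),-np.cos(A),0])
E0=np.array([.6675,-.0976,0])
def S(s,z,lat=.0009): return E0+U*(s+.168)+RT*lat+[0,0,z]
def rep(tag=""):
    s=env.sense(); d=np.array(s["ee_pos"])-E0; f=np.array(s["wrist_force"])
    print(tag,"t %.1f s %.4f lat %.4f z %.4f F(u,rt,z) %.1f %.1f %.1f grip %.1f"%(s["t"],d@U-.168,d@RT,d[2],f@U,f@RT,f[2],s["grasp_force"]),np.array(s["moment"])); return s
E
cat > j.py <<'E'
from h import *
R=Rw(A)
s=env.sense(); print(np.degrees(np.arctan2(s["tcp_rot"][1,0],s["tcp_rot"][0,0])))
env.movel(S(-.205,.06),R,rate=.12); env.movel(S(-.205,.016),R,rate=.06); rep("down")
for x in (-.185,-.172,-.160,-.148,-.142):
    env.movel(S(x,.016),R,rate=.04); s=rep(x)
    if np.linalg.norm(np.array(s["wrist_force"])-[0,0,-4.7])>12: print("STOP");break
env.pause(.2)
p,d,W=cloud("wrist"); cv2.imwrite("pics/w5.png",p[:,:,::-1])
E
python3 j.py
```

```text
65.99942104082972
down t 15.7 s -0.2049 lat 0.0012 z 0.0162 F(u,rt,z) -0.1 0.5 -2.7 grip 40.0 [-0.1053  0.1384  0.0163]
-0.185 t 16.3 s -0.1850 lat 0.0009 z 0.0160 F(u,rt,z) 0.3 0.4 -3.6 grip 40.0 [-0.1671  0.1237 -0.0153]
-0.172 t 16.8 s -0.1716 lat 0.0008 z 0.0160 F(u,rt,z) -0.7 -0.3 -2.1 grip 40.0 [-0.1642  0.146  -0.0107]
-0.16 t 17.2 s -0.1595 lat 0.0008 z 0.0160 F(u,rt,z) 0.6 0.3 -3.0 grip 40.0 [-0.1474  0.1401  0.0007]
-0.148 t 17.7 s -0.1475 lat 0.0008 z 0.0160 F(u,rt,z) 0.0 0.4 -2.9 grip 40.0 [-0.1578  0.1141  0.0251]
-0.142 t 18.0 s -0.1414 lat 0.0008 z 0.0160 F(u,rt,z) 0.0 -0.1 -2.5 grip 40.0 [-0.1725  0.1486  0.0105]
```

View pics/w5.png

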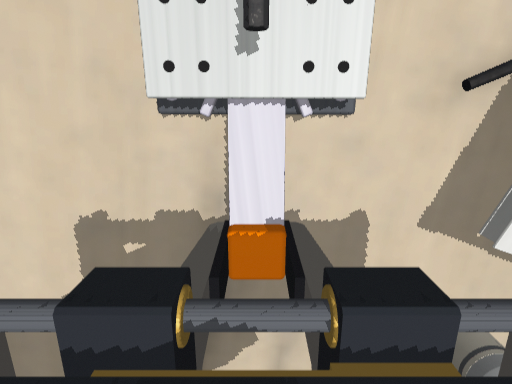

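The wedge (columns 228–285) sits centred between the splayed rail ends at about (207,107) and (306,107), with its tip under the plate. Next I lower it to the floor, then push in short steps.

```bash
cat > k.py <<'E'
from h import *
R=Rw(A)
env.pause(.15)
z=.016
while z>.0125:
    z-=.0005; env.movel(S(-.142,z),R,rate=.02); env.pause(.1); s=rep("z%.4f"%z)
    if s["wrist_force"][2]>1: break
z+=0.0
for x in (-.130,-.122,-.117,-.113,-.110):
    env.movel(S(x,z),R,rate=.03); env.pause(.1); s=rep(x)
    if abs(np.array(s["wrist_force"])@U)>35: print("STOP");break
E
python3 k.py
```

```text
z0.0155 t 18.8 s -0.1420 lat 0.0009 z 0.0155 F(u,rt,z) 0.0 -0.7 -2.8 grip 40.0 [-0.1468  0.1629 -0.0286]
z0.0150 t 19.1 s -0.1420 lat 0.0009 z 0.0150 F(u,rt,z) -0.0 -0.3 -2.8 grip 40.0 [-0.152   0.1379 -0.0004]
z0.0145 t 19.4 s -0.1420 lat 0.0009 z 0.0145 F(u,rt,z) 0.4 -0.4 -3.5 grip 40.0 [-0.1164  0.1008  0.0698]
z0.0140 t 19.8 s -0.1420 lat 0.0010 z 0.0141 F(u,rt,z) 0.5 0.5 -2.4 grip 40.0 [-0.1643  0.1034 -0.0535]
z0.0135 t 20.1 s -0.1420 lat 0.0011 z 0.0138 F(u,rt,z) -1.6 -0.8 1.7 grip 40.0 [-0.0379  0.2156  0.0831]
-0.13 t 20.8 s -0.1285 lat 0.0011 z 0.0137 F(u,rt,z) 2.2 0.5 1.1 grip 40.0 [ 0.3539 -0.2638 -0.0512]
-0.122 t 21.3 s -0.1230 lat 0.0013 z 0.0138 F(u,rt,z) -2.9 0.2 4.9 grip 40.0 [-0.4314  0.2685 -0.0227]
-0.117 t 21.7 s -0.1177 lat 0.0014 z 0.0139 F(u,rt,z) -3.1 0.9 6.4 grip 40.0 [-0.4404  0.1454  0.0202]
-0.113 t 22.1 s -0.1152 lat 0.0015 z 0.0139 F(u,rt,z) -5.7 1.5 7.1 grip 40.0 [-0.8743  0.4497 -0.019 ]
-0.11 t 22.5 s -0.1150 lat 0.0015 z 0.0140 F(u,rt,z) -9.7 -0.3 8.0 grip 40.0 [-1.6278  1.0716  0.0498]
```

```bash
cat > l.py <<'E'
from h import *
R=Rw(A)
x=-.110
env.movel(S(x,.0142),R,rate=.02); env.pause(.1); rep("relax")
while x<-.085:
    x+=.0015; env.movel(S(x,.0142),R,rate=.02); env.pause(.1); s=rep("%.4f"%x)
    sa=(np.array(s["ee_pos"])-E0)@U-.168; f=np.array(s["wrist_force"])
    if abs(f@U)>30 or sa>-.1035: print("STOP");break
E
python3 l.py
```

```text
relax t 22.8 s -0.1149 lat 0.0014 z 0.0140 F(u,rt,z) -9.3 0.2 5.3 grip 40.0 [-1.5598  0.7346 -0.051 ]
-0.1085 t 23.2 s -0.1148 lat 0.0014 z 0.0139 F(u,rt,z) -11.0 -1.2 6.3 grip 40.0 [-1.9048  1.0208  0.033 ]
-0.1070 t 23.5 s -0.1140 lat 0.0014 z 0.0140 F(u,rt,z) -11.7 -1.1 6.8 grip 40.0 [-2.1474  1.2172  0.0153]
-0.1055 t 23.9 s -0.1128 lat 0.0015 z 0.0140 F(u,rt,z) -13.5 -2.3 7.5 grip 40.0 [-2.2612  1.1642 -0.0041]
-0.1040 t 24.2 s -0.1114 lat 0.0016 z 0.0140 F(u,rt,z) -13.1 -1.3 7.0 grip 40.0 [-2.263   1.1105  0.0035]
-0.1025 t 24.6 s -0.1098 lat 0.0017 z 0.0140 F(u,rt,z) -13.3 -0.7 7.2 grip 40.0 [-2.2832  1.0808  0.0368]
-0.1010 t 24.9 s -0.1083 lat 0.0018 z 0.0140 F(u,rt,z) -11.6 0.1 6.8 grip 40.0 [-2.3281  1.0773  0.0202]
-0.0995 t 25.3 s -0.1068 lat 0.0018 z 0.0140 F(u,rt,z) -12.4 -0.1 6.7 grip 40.0 [-2.3014  1.0486 -0.0064]
-0.0980 t 25.6 s -0.1053 lat 0.0019 z 0.0140 F(u,rt,z) -12.7 0.4 6.2 grip 40.0 [-2.2681  1.0267 -0.0093]
-0.0965 t 26.0 s -0.1038 lat 0.0019 z 0.0140 F(u,rt,z) -12.0 0.8 6.8 grip 40.0 [-2.2824  1.0593  0.0087]
-0.0950 t 26.3 s -0.1023 lat 0.0019 z 0.0140 F(u,rt,z) -12.2 0.8 6.3 grip 40.0 [-2.2611  1.0092 -0.0383]
STOP
```

```bash
cat > n.py <<'E'
from h import *
R=Rw(A)
env.movel(S(-.093,.0150),R,rate=.02); env.pause(.4); s=rep("relax"); T=np.array(s["tcp_rot"])
print("tilt along u, rt:",T[:,2]@U,T[:,2]@RT, "heading",np.degrees(np.arctan2(T[1,0],T[0,0])))
p,d,W=cloud("wrist",s); cv2.imwrite("pics/w6.png",p[:,:,::-1]); h=W[...,2]
v,u=np.mgrid[:384,:512]; g=p.astype(int).min(2)
Tl=(W-np.array(s["ee_pos"]))@T
og=(p[...,0]>200)&(p[...,2]<80)&(u>200)&(u<310)&(v>200)&(v<300); print("orange rows",np.where(og.any(1))[0][[0,-1]],"top z",np.median(h[og&(v>245)&(v<270)]))
rp=(u>240)&(u<275)&(v>140)&(v<220)&(h<.045)&(h>.012)&~og
t=Tl[rp]; print("ramp slope tool frame",np.polyfit(t[:,0],t[:,2],1),rp.sum()); w=(W[rp]-E0)@U; print("ramp slope world",np.polyfit(w,W[rp][:,2],1))
Z=np.load("w4.npz"); 
for n,(WW) in (("before",Z["W"]),("now",W)):
    X=WW-E0; sx=X@U-.168; sy=-(X@RT)
    for lo,hi in ((-.060,-.045),(-.045,-.03)):
        m=(sx>lo)&(sx<hi)&(abs(sy)<.045)&(WW[...,2]>.026)&(WW[...,2]<.045); q=WW[m]
        print(n,lo,m.sum(),"plate z",np.median(q[:,2]) if m.any() else None)
    m=(sx>-.16)&(sx<-.08)&(abs(sy)<.12)&(abs(sy)>.075)&(abs(WW[...,2])<.01); print(n,"desk z",np.median(WW[m][:,2]))
E
python3 n.py
```

```text
relax t 27.0 s -0.0990 lat 0.0013 z 0.0140 F(u,rt,z) -8.8 1.1 2.2 grip 40.0 [-1.9366  0.642  -0.118 ]
tilt along u, rt: -0.006709172848048226 -0.0014793684721586403 heading 65.80364939865197
orange rows [232 236] top z nan
ramp slope tool frame [-0.3452 -0.0064] 2565
ramp slope world [ 0.338  -0.0029]
before -0.06 686 plate z 0.034121114152312795
before -0.045 793 plate z 0.03446137125151724
before desk z -0.00030917811840547316
now -0.06 5731 plate z 0.03701273734109506
now -0.045 5548 plate z 0.03696517238214294
now desk z -0.0002490656936427818
  return _methods._mean(a, axis=axis, dtype=dtype,
  ret = ret.dtype.type(ret / rcount)
```

View pics/w6.png

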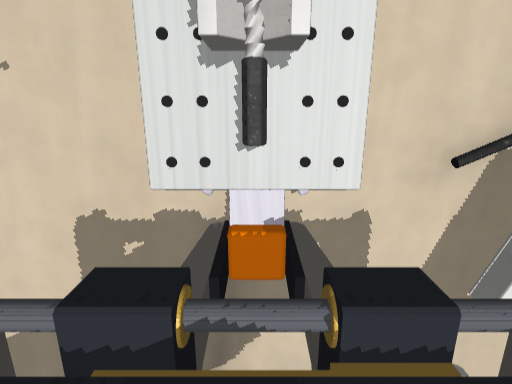

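The plate now reads level at 37.0 mm along its length, about 2.6 mm up. The butt has not slipped in the grip (rows 225–279, as before) and tilt is under 0.01 rad. Handing in.

```bash
python3 -c "
from h import *
env.pause(.3); rep(); print(workorder.finish_job())"
```

```text
t 27.3 s -0.0990 lat 0.0013 z 0.0140 F(u,rt,z) -9.2 0.6 1.8 grip 40.0 [-1.9577  0.5596 -0.0896]
the job is handed in; nothing more can be done
None
```

The job is handed in: the wedge is in the channel with the plate level, about 2.6 mm up at the bar, and still gripped by the butt (40 N). The plate lift is from wrist-camera depth, the run took about 27 s, and no verdict came back.

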